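# Sort the wooden balls out of the ball tray with the wire scoop

## Task

Large wooden balls and small steel balls lie mixed in the long tray on the workbench. With the slotted wire scoop, scoop out the two wooden balls so that the steel balls drop back and stay in the tray, and tip the wooden balls into the round white dish; then stand the scoop upright on the bench again and let go. Do not touch the wooden balls with the fingers, and leave the closed sheet-metal scoop and the glue bottle where they are.

Things in the scene. Friction and masses are not known exactly. Their poses are not given: they have to be found in the camera images.
- scoop_grip (a point): Slotted wire scoop, loose, about 0.2 kg, standing on the bench: centre of its dark wooden handle, a level bar 110 mm long (x), 24 mm wide (y), 26 mm high; grip it across y. x points ahead to the open mouth, z up. The point is 88 mm above the basket's underside and 10 mm behind its back. The handle reaches 45 mm ahead of the back, its underside 75 mm above the basket's underside.
- scoop: The wire scoop's basket; origin: underside, foot of its back; x ahead, z up. Four straight 4 mm tines at y = -39, -13, 13, 39 mm (gaps 22 mm) run flat from the back (x = 0) to the tips (x = 100 mm); open mouth, no lip. Slotted back 50 mm high. Side wires at y = +-58 mm rise from tip height to 22 mm at x = 50 mm and stay so to the back. Width 120 mm.
- tray_floor (a point): Long plywood tray, fixed. Middle of its inner floor, 10 mm above the bench; x along its length, y across, z up. Flat floor 210 x 140 mm. Side walls 10 mm thick, tops 50 mm above the bench. Both ends slope up outward at 45 degrees from x = +-105 mm to 50 mm above the bench; outside 306 x 160 mm. All balls start on the +x half; the floor at x = -105 to 0 mm is empty.
- ball0_center (a point): Large wooden ball, 44 mm in diameter, 32 g, at first on the tray floor. The point is its centre.
- ball1_center (a point): The other large wooden ball, 44 mm in diameter, 32 g. The point is its centre.
- bead0_center (a point): Small steel ball, 14 mm in diameter, 11 g, on the tray floor; falls through the scoop's gaps. The point is its centre.
- bead1_center (a point): Small steel ball, 14 mm in diameter, 11 g, on the tray floor; falls through the scoop's gaps. The point is its centre.
- bead2_center (a point): Small steel ball, 14 mm in diameter, 11 g, on the tray floor; falls through the scoop's gaps. The point is its centre.
- dish_rim (a point): Round white dish (open bowl), fixed to the bench, 180 mm across its rim and 60 mm high. The point is the centre of its mouth, 60 mm above the bench. The wooden balls go into it. (The square wooden crate near it is not the dish.)
- pan_grip (a point): Closed scoop of sheet metal with the same handle and the same size as the wire scoop, but a solid floor: the wrong one, leave it standing. The point is the centre of its handle, 88 mm above the bench; x ahead to its mouth.
- glue: White glue bottle, 60 mm in diameter, 120 mm high, standing on the bench far from the robot: leave it. Origin at the centre of its underside.
Things that resemble listed ones, but are neither listed nor needed, are in the scene too. Leave any pink look-alike of the scoop alone.

How it is judged:
On the way:
1. a wooden ball lies in the wire scoop, lifted clear of the tray (((x of ball0_center in the frame of scoop_grip between 0.01 and 0.12 m and y of ball0_center in the frame of scoop_grip between -0.06 and 0.06 m and z of ball0_center in the frame of scoop_grip between -0.085 and -0.03 m and height (world z) of ball0_center above 0.085 m) or (x of ball1_center in the frame of scoop_grip between 0.01 and 0.12 m and y of ball1_center in the frame of scoop_grip between -0.06 and 0.06 m and z of ball1_center in the frame of scoop_grip between -0.085 and -0.03 m and height (world z) of ball1_center above 0.085 m))), for 0.2 s.
At the end, for the whole second after the job is handed in: Both wooden balls lie in the round dish (centres within 70 mm of its middle, below 65 mm height), all three steel balls lie in the tray, and the wire scoop stands upright (within 8 degrees) and still on the bench itself, released (horizontal distance between each of ball0_center, ball1_center and dish_rim below 0.07 m and height (world z) of each of ball0_center, ball1_center below 0.065 m and x of bead0_center in the frame of tray_floor between -0.15 and 0.15 m and y of bead0_center in the frame of tray_floor between -0.075 and 0.075 m and height (world z) of each of bead0_center, bead1_center, bead2_center below 0.06 m and x of bead1_center in the frame of tray_floor between -0.15 and 0.15 m and y of bead1_center in the frame of tray_floor between -0.075 and 0.075 m and x of bead2_center in the frame of tray_floor between -0.15 and 0.15 m and y of bead2_center in the frame of tray_floor between -0.075 and 0.075 m and height (world z) of scoop_grip between 0.08 and 0.094 m and angle between scoop_grip's own z axis and vertical below 0.15 rad and linear speed of scoop below 0.05 m/s); the robot touches nothing.
It fails at once if the fingers touch a wooden ball (contact force between the fingers and ball0 above 0.5 N or contact force between the fingers and ball1 above 0.5 N).
It fails at once if the closed scoop or the glue bottle is moved by more than 30 mm (distance of any of pan_grip, glue from where it was at the start of the episode above 0.03 m).
It also fails if it takes over 70 s, if anything falls off the work surface, if the arm or the gripper's body presses on something with over 40 N, if the wrist force passes 120 N, or if a joint passes its speed limit or range.

## Robot

A 7-joint arm with a two-finger parallel gripper is mounted at the origin on the work surface. World frame = base frame: x ahead of the robot, y to its left, z up, the work surface at z = 0. Lengths are in m, angles in rad, forces in N, time in s.
With the tool pointing down it reaches from about 0.425 to 0.875 m from the base axis. Payload 9.9 kg.
Tool frame: the origin (TCP) lies at the very end of the fingers, on their centre line; the grasp point (between the pads) lies 19 mm behind it; z points along the fingers, y is the direction in which the jaws open and shut (so a half turn about z gives the same grasp; the last joint's range is limited). The gripper opens to 85 mm and grips with 20 to 120 N. Pads are 22 mm wide; open, the fingers measure 114 mm over their backs; the gripper's body (76 mm by 85 mm) begins 54 mm behind the grasp point. The pads swing forward as they close: fully open they stand 13 mm farther back than shut.
Start: joints at [1.243, 0.576, 0.025, 1.437, -0.015, 1.129, -0.057], TCP at [0.163, -0.655, 0.231] pointing down, gripper open.
Joint ranges: [-2.76, 2.76], [-0.34, 2.15], [-1.52, 1.57], [0.19, 2.46], [-1.09, 4.23], [0.17, 1.99], [-2.82, 2.82]. Speed limits (rad/s): [2.22, 2.22, 3.01, 3.01, 3.14, 3.14, 3.14].

## Interface

Orientations are given as a unit quaternion [x, y, z, w].
In Python, from cell import r gives the robot as it stands.
- The arm moves only by the shell command python3 -m creep 'ROWS' [FORCE]. ROWS is JSON, a list of rows, each a list of 5 numbers: the shift along the tool's x, y, z in units of 0.06 m (1.0 is 0.06 m), then the turn about the tool's z in units of 4 degrees (1.0 is 4 degrees), then the opening, from 0 (shut) to 1 (fully open). A call has 1 to 12 rows; each row shifts and turns the commanded pose from where the row before left it, along the tool's axes as they then stand; what a row does not reach is not made up. A row lasts 1/8 s, in which the tool goes at most 62.5 mm and 10.7 degrees, less where a joint would pass 70% of its speed; a pose out of reach is approached as far as the arm can. A call with a number of a shift or a turn outside -1 to 1 is refused whole. A call with a gripper value outside its range is refused whole. The fingers move at their own pace and stop on an object; FORCE is the grip in N (left out, the last holds). Time passes only in rows, so rows that do not move let the fingers close. It gives the time, the measured TCP pose, the force and the opening at its end, in the units of the state.
- r.get_obs(): the state, without advancing time (a new reading comes with each control period).
- r.grab_frame(name): name is "scene" or "top"; returns the picture (384x512x3 uint8, red, green, blue); there is no depth.
- r.calibration(name): a dict with "mtx" (3x3 intrinsics, pixels), "extrinsics" (4x4, takes a point from world to camera coordinates). Camera axes: x right, y down, z forward; pixel columns grow to the right and rows downward; lengths in m; the calibration is good to about 2 mm. A picture is of the moment at which its call begins. calibration takes no time and is no camera call.
- r.sign_off(): hands the job in, once; it reports no verdict.
The state is a dict: "clock": time; "joint_pos": joint angles; "joint_velocities": joint speeds; "tau": joint torques, N m; "tool_pos": TCP position; "tool_rot": TCP orientation; "force": force on the tool from outside, world axes, zero at the start; "wrist_torque": the same for the moment, N m; "gripper_width": finger opening in m.
Only numpy, scipy, OpenCV 4.12 (cv2) and the standard library are available. Lean on these libraries where they do the work, as an engineer would, in place of code of your own. Each camera call takes 0.05 s, during which the arm holds its last target.

## Working session

There is one attempt and no reset: what is moved stays moved. The work goes in short steps, Python scripts to look and compute and a shell command to move; the robot and the scene stay as the last step left them, time stands still between calls to the robot, and variables do not carry over. Pictures are saved under pics/ and viewed, and the job is handed in when it is done.

```bash
mkdir -p pics; ls; python3 - <<'E'
from cell import r
import cv2
for n in("scene","top"):
    cv2.imwrite(f"pics/{n}0.png",r.grab_frame(n)[:,:,::-1])
    c=r.calibration(n);print(n,c["mtx"],c["extrinsics"])
o=r.get_obs();print(o["clock"],o["tool_pos"],o["tool_rot"],o["force"],o["gripper_width"])
E
```

```text
pics
scene [[352.66738483   0.         256.56047981]
 [  0.         352.66738483 190.88457008]
 [  0.           0.           1.        ]] [[ 0.02288249  0.99971493  0.00681571  0.14088131]
 [ 0.63839248 -0.00936494 -0.76965404 -0.23888653]
 [-0.7693708   0.0219627  -0.63842479  1.56880472]
 [ 0.          0.          0.          1.        ]]
top [[476.12493116   0.         262.74299193]
 [  0.         476.12493116 192.11480176]
 [  0.           0.           1.        ]] [[ 2.36895327e-02 -9.99719020e-01 -8.28819394e-04 -1.57924641e-01]
 [-9.78824314e-01 -2.30257760e-02 -2.03402991e-01  4.83079662e-01]
 [ 2.03326754e-01  5.62979037e-03 -9.79094754e-01  1.29791751e+00]
 [ 0.00000000e+00  0.00000000e+00  0.00000000e+00  1.00000000e+00]]
0.1 [ 0.16285913 -0.65462273  0.23053257] [ 9.92580787e-01  1.21584541e-01 -1.13431779e-04 -7.53814470e-04] [-0.09290128  0.32003449 -0.97625862] 0.0853338961280287
```

View pics/scene0.png

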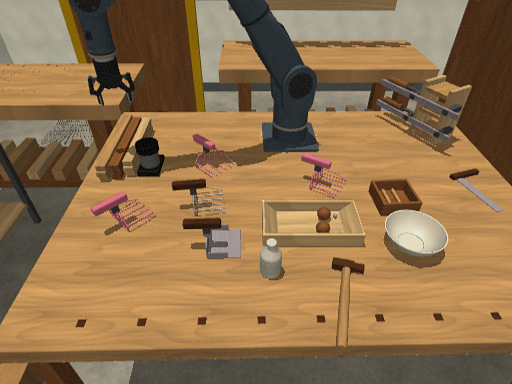

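View pics/top0.png

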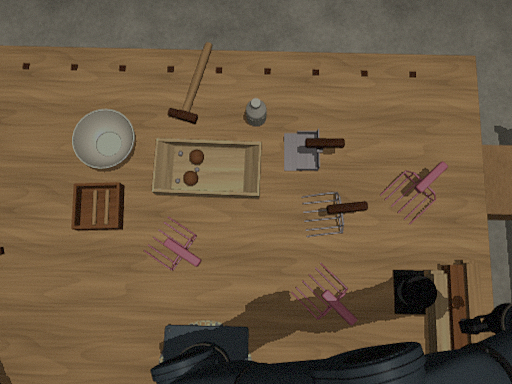

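```bash
python3 - <<'E'
import cv2
a=cv2.imread("pics/top0.png")
cv2.imwrite("pics/c1.png",cv2.resize(a[125:215,140:270],None,fx=6,fy=6,interpolation=cv2.INTER_CUBIC))
cv2.imwrite("pics/c2.png",cv2.resize(a[120:250,270:400],None,fx=4.5,fy=4.5,interpolation=cv2.INTER_CUBIC))
b=cv2.imread("pics/scene0.png")
cv2.imwrite("pics/c3.png",cv2.resize(b[165:265,160:270],None,fx=6,fy=6,interpolation=cv2.INTER_CUBIC))
E
```

```text
(no output)
```

View pics/c1.png

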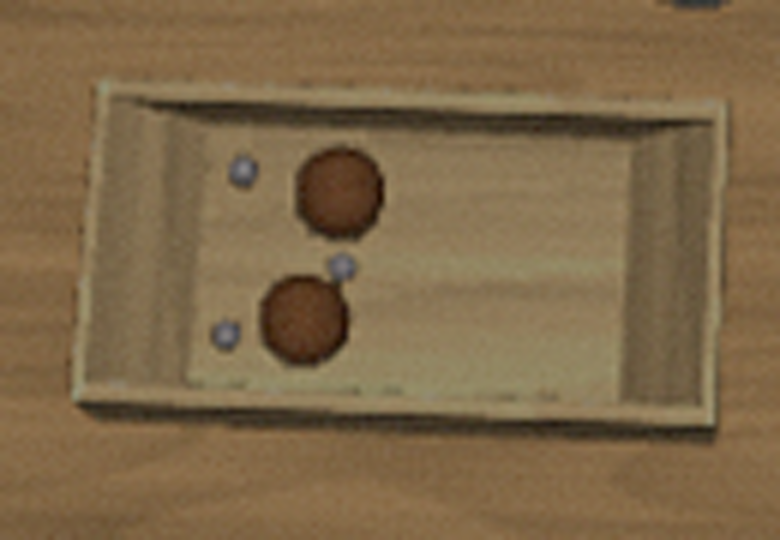

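View pics/c2.png

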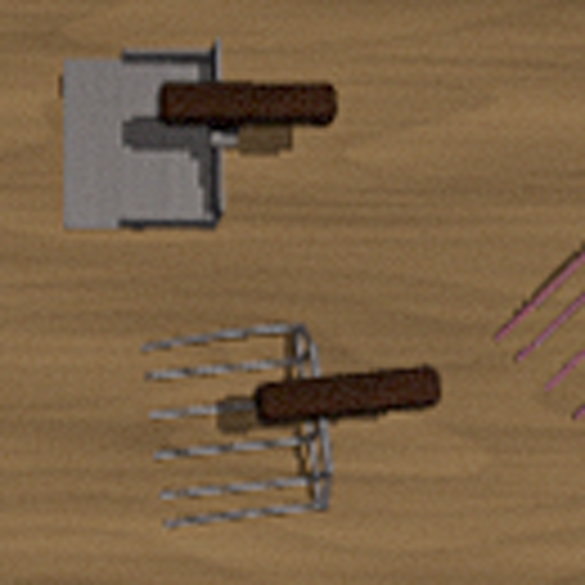

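View pics/c3.png

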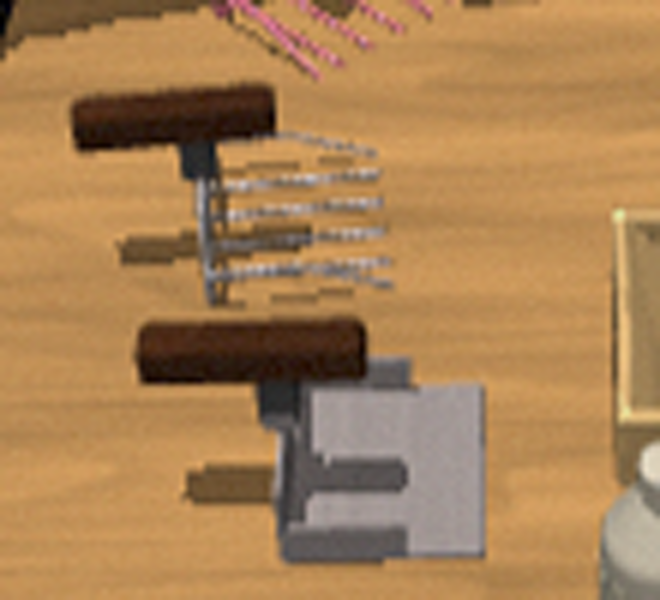

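```bash
cat > h.py <<'E'
import numpy as np
from cell import r
def px2w(n,uv,z):
    c=r.calibration(n);K=c["mtx"];T=c["extrinsics"];R=T[:3,:3];t=T[:3,3]
    o=-R.T@t;d=R.T@np.linalg.solve(K,[uv[0],uv[1],1.]);return o+d*(z-o[2])/d[2]
def w2px(n,p):
    c=r.calibration(n);q=c["extrinsics"][:3,:3]@np.array(p)+c["extrinsics"][:3,3];q=c["mtx"]@q;return q[:2]/q[2]
E
python3 - <<'E'
from h import *
np.set_printoptions(precision=4,suppress=True)
c1=lambda u,v:(u/6+140,v/6+125)
c2=lambda u,v:(u/4.5+270,v/4.5+120)
c3=lambda u,v:(u/6+160,v/6+165)
P=[px2w("top",c1(*p),.05) for p in[(98,82),(727,103),(714,425),(75,402)]]
for p in P:print("tray",p)
C=np.mean(P,0);ax=(P[0]+P[3]-P[1]-P[2])[:2];ax/=np.linalg.norm(ax);ay=np.array([-ax[1],ax[0]])
print(C,"xaxis",ax,np.degrees(np.arctan2(ax[1],ax[0])),np.linalg.norm(P[0]-P[1]),np.linalg.norm(P[0]-P[3]))
for n,p,z in[("b0",(340,193),.032),("b1",(304,320),.032),("e0",(243,171),.017),("e1",(342,267),.017),("e2",(226,334),.017)]:
    w=px2w("top",c1(*p),z);d=w[:2]-C[:2];print(n,w,"tray",d@ax,d@ay)
print("dish",px2w("top",(104,139),.06),px2w("top",(73,139),.06),px2w("top",(134,139),.06),px2w("scene",(416,232),.06))
for p in[(257,404),(439,386)]: print("handle",px2w("top",c2(*p),.095))
for p in [(143,347),(167,524)]:print("tips side",px2w("top",c2(*p),.002))
for p in [(149,377),(163,495)]:print("tips tines",px2w("top",c2(*p),.002))
for p in[(72,110),(275,95)]:
    print("hs",px2w("scene",c3(*p),.101))
o=r.get_obs();from scipy.spatial.transform import Rotation as R
print(R.from_quat(o["tool_rot"]).as_matrix())
for p in [(160,104),(335,104)]:print("pan handle",px2w("top",c2(*p),.095))
for p in [(64,60),(64,228)]:print("pan floor front",px2w("top",c2(*p),.003))
E
```

```text
tray [0.6375 0.1655 0.05  ]
tray [ 0.634  -0.1384  0.05  ]
tray [ 0.4756 -0.1362  0.05  ]
tray [0.4796 0.1654 0.05  ]
[0.5567 0.0141 0.05  ] xaxis [0.0123 0.9999] 89.29619952820157 0.30393552918521505 0.15787532912640712
b0 [0.5897 0.0485 0.032 ] tray 0.034811424935460925 -0.03264858189956025
b1 [0.526  0.0625 0.032 ] tray 0.04805015606076827 0.0312133942204932
e0 [0.6041 0.099  0.017 ] tray 0.08552559287001 -0.04634710483814085
e1 [0.5566 0.0478 0.017 ] tray 0.03375499848781961 0.0005229011626875676
e2 [0.5217 0.1024 0.017 ] tray 0.0879327383427592 0.036060273070920565
dish [0.6297 0.3135 0.06  ] [0.6276 0.4026 0.06  ] [0.6317 0.2272 0.06  ] [0.6418 0.316  0.06  ]
handle [ 0.4324 -0.3224  0.095 ]
handle [ 0.446  -0.4322  0.095 ]
tips side [ 0.4843 -0.2607  0.002 ]
tips side [ 0.3694 -0.2769  0.002 ]
tips tines [ 0.4646 -0.2648  0.002 ]
tips tines [ 0.3879 -0.2742  0.002 ]
hs [ 0.4512 -0.4272  0.101 ]
hs [ 0.4395 -0.3184  0.101 ]
[[ 0.9704  0.2414 -0.0004]
 [ 0.2414 -0.9704  0.0015]
 [-0.     -0.0015 -1.    ]]
pan handle [ 0.6198 -0.2629  0.095 ]
pan handle [ 0.6223 -0.3715  0.095 ]
pan floor front [ 0.6783 -0.2065  0.003 ]
pan floor front [ 0.5626 -0.2082  0.003 ]
```

The top picture shows the wire scoop's handle at px (347,207). The tray centre is near (207,168), the wooden balls at (197,157) and (191,178), and the dish at (104,139). The measured sizes match the given ones. I'll turn the tool so its x axis runs along the scoop (yaw 97.5°).

```bash
python3 -m creep '[[0,0,0,-1,1],[0,0,0,-1,1],[0,0,0,-1,1],[0,0,0,-1,1],[0,0,0,-1,1],[0,0,0,-1,1],[0,0,0,-1,1],[0,0,0,-1,1],[0,0,0,-1,1],[0,0,0,-1,1],[0,0,0,-1,1],[0,0,0,-1,1]]' 20
python3 -m creep '[[0,0,0,-1,1],[0,0,0,-1,1],[0,0,0,-1,1],[0,0,0,-1,1],[0,0,0,-1,1],[0,0,0,-1,1],[0,0,0,-1,1],[0,0,0,-1,1],[0,0,0,-0.9,1],[0,0,0,0,1]]'
cat > go.py <<'E'
# usage: go.py x y z [yawdeg] -> total units in tool axes
import sys
from h import *
from scipy.spatial.transform import Rotation as R
np.set_printoptions(precision=4,suppress=True)
o=r.get_obs();M=R.from_quat(o["tool_rot"]).as_matrix()
yaw=np.degrees(np.arctan2(M[1,0],M[0,0]))
print("t",o["clock"],"pos",o["tool_pos"],"yaw",yaw,"F",o["force"],"w",o["gripper_width"])
if len(sys.argv)>3:
    t=np.array([float(v) for v in sys.argv[1:4]])
    print("units x,y,z",M.T@(t-o["tool_pos"])/.06)
if len(sys.argv)>4: print("turn units",-(float(sys.argv[4])-yaw)/4)
E
python3 go.py 0.440 -0.377 0.2 97.5
```

```text
clock: 1.6
tool_pos: [0.1628, -0.6548, 0.2308]
tool_rot: [0.857, 0.516, 0.0, -0.001]
force: [-0.4, -0.3, 0.4]
gripper_width: 0.085
clock: 2.85
tool_pos: [0.1627, -0.6549, 0.2309]
tool_rot: [0.659, 0.752, 0.0, -0.0]
force: [0.4, 0.2, 0.2]
gripper_width: 0.0851
t 2.85 pos [ 0.1627 -0.6549  0.2309] yaw 97.53893242304153 F [0.3635 0.1618 0.1591] w 0.0851057285362105
units x,y,z [3.9846 5.1886 0.5173]
turn units 0.009733105760382443
```

```bash
python3 -m creep '[[0.5,0.65,0,0,1],[0.5,0.65,0,0,1],[0.5,0.65,0,0,1],[0.5,0.65,0,0,1],[0.5,0.65,0,0,1],[0.5,0.65,0,0,1],[0.5,0.65,0,0,1],[0.48,0.64,0,0,1],[0,0,0,0,1],[0,0,0,0,1]]'
python3 go.py 0.440 -0.377 0.069 97.5
python3 - <<'E'
from h import *
import cv2
a=r.grab_frame("top")[:,:,::-1];cv2.imwrite("pics/t1.png",cv2.resize(a[120:260,250:430],None,fx=4,fy=4,interpolation=cv2.INTER_CUBIC))
a=r.grab_frame("scene")[:,:,::-1];cv2.imwrite("pics/s1.png",cv2.resize(a[100:265,110:290],None,fx=3.5,fy=3.5,interpolation=cv2.INTER_CUBIC))
E
```

```text
clock: 4.1
tool_pos: [0.4398, -0.3776, 0.2311]
tool_rot: [0.659, 0.752, -0.0, -0.0]
force: [-1.1, 1.4, 0.2]
gripper_width: 0.0854
t 4.1 pos [ 0.4398 -0.3776  0.2311] yaw 97.51587973129851 F [-1.1192  1.4269  0.2297] w 0.0854476582750727
units x,y,z [0.0101 0.0075 2.702 ]
turn units 0.003969932824627875
```

View pics/s1.png

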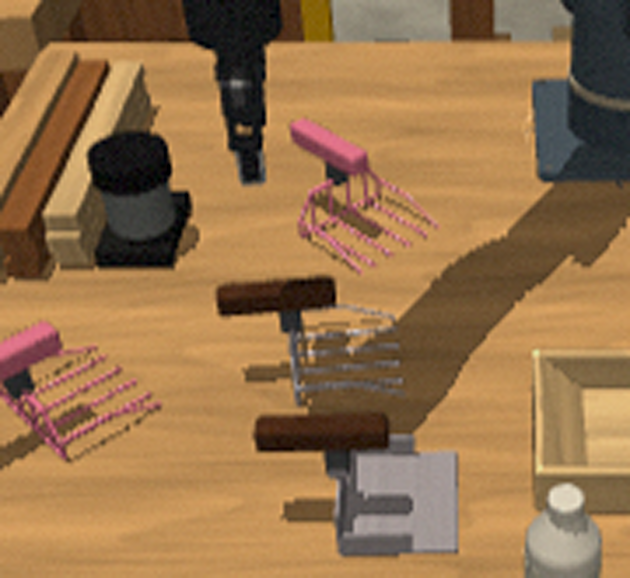

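View pics/t1.png

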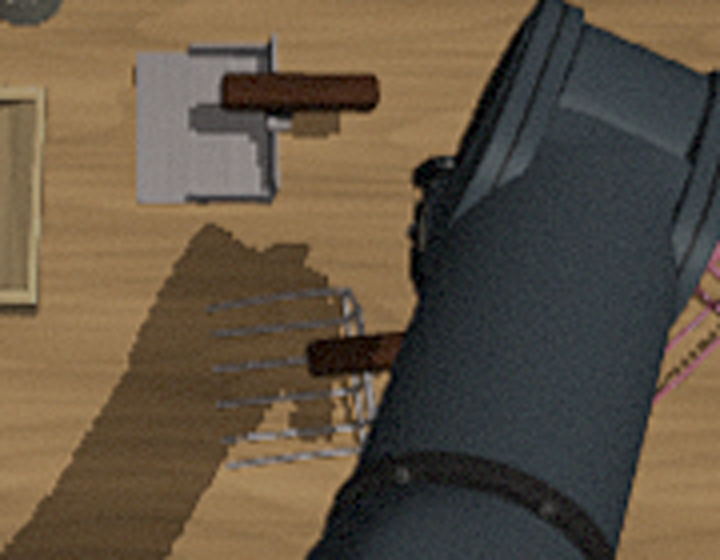

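```bash
python3 -m creep '[[0,0,0.5,0,1],[0,0,0.5,0,1],[0,0,0.5,0,1],[0,0,0.5,0,1],[0,0,0.4,0,1],[0,0,0.3,0,1],[0,0,0,0,1],[0,0,0,0,0.4],[0,0,0,0,0.3],[0,0,0,0,0.2]]' 20
python3 -m creep '[[0,0,0,0,0],[0,0,0,0,0],[0,0,0,0,0],[0,0,0,0,0],[0,0,0,0,0]]' 40; python3 go.py
```

```text
clock: 5.45
tool_pos: [0.4404, -0.3776, 0.07]
tool_rot: [0.659, 0.752, 0.0, 0.001]
force: [0.4, 0.2, -0.1]
gripper_width: 0.0324
clock: 6.08
tool_pos: [0.4406, -0.3775, 0.0698]
tool_rot: [0.659, 0.752, -0.0, 0.0]
force: [0.9, -1.1, 6.0]
gripper_width: 0.0233
t 6.075 pos [ 0.4406 -0.3775  0.0698] yaw 97.5718923235764 F [ 0.8644 -1.0701  5.9763] w 0.023275187235947504
```

```bash
python3 -m creep '[[0,0,-0.2,0,0],[0,0,-0.3,0,0],[0,0,-0.5,0,0],[0,0,-0.5,0,0],[0,0,-0.5,0,0],[0,0,-0.3,0.5,0],[0,0,0,0.5,0],[0,0,0,0.5,0],[0,0,0,0.55,0],[0,0,0,0,0],[0,0,0,0,0]]' 60
python3 go.py 0.5536 -0.241 0.2 89.3
python3 - <<'E'
from h import *
import cv2
a=r.grab_frame("scene")[:,:,::-1];cv2.imwrite("pics/s2.png",cv2.resize(a[100:265,110:290],None,fx=3.5,fy=3.5,interpolation=cv2.INTER_CUBIC))
E
```

```text
clock: 7.45
tool_pos: [0.4401, -0.3772, 0.2069]
tool_rot: [0.711, 0.703, -0.0, -0.0]
force: [0.7, 0.3, -2.2]
gripper_width: 0.0235
t 7.45 pos [ 0.4401 -0.3772  0.2069] yaw 89.39984273057702 F [ 0.7188  0.2811 -2.1656] w 0.023534584119616477
units x,y,z [2.289  1.8674 0.1157]
turn units 0.024960682644255883
```

View pics/s2.png

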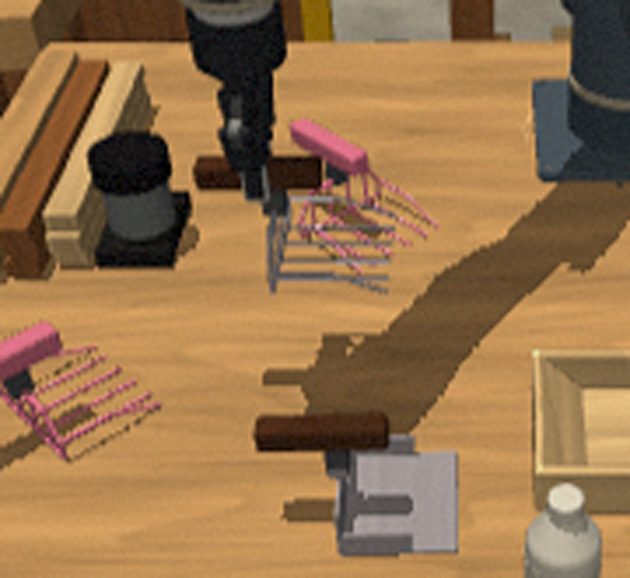

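```bash
python3 -m creep '[[0.2,0.2,0,0,0],[0.4,0.3,0,0,0],[0.4,0.35,0,0,0],[0.4,0.35,0,0,0],[0.4,0.35,0,0,0],[0.3,0.2,0,0,0],[0.17,0.12,0,0.02,0],[0,0,0,0,0],[0,0,0,0,0]]' 
python3 go.py 0.5536 -0.241 0.125 89.3
python3 - <<'E'
from h import *
import cv2
a=r.grab_frame("scene")[:,:,::-1];cv2.imwrite("pics/s3.png",cv2.resize(a[100:265,180:380],None,fx=4,fy=3.6,interpolation=cv2.INTER_CUBIC))
a=r.grab_frame("top")[:,:,::-1];cv2.imwrite("pics/t3.png",cv2.resize(a[100:250,200:360],None,fx=4,fy=4,interpolation=cv2.INTER_CUBIC))
E
```

```text
clock: 8.62
tool_pos: [0.5531, -0.2436, 0.2072]
tool_rot: [0.712, 0.702, -0.0, 0.0]
force: [-0.1, 0.1, -2.2]
gripper_width: 0.0234
t 8.625 pos [ 0.5531 -0.2436  0.2072] yaw 89.1979505361951 F [-0.0889  0.064  -2.1599] w 0.02342043957572411
units x,y,z [0.0445 0.0088 1.3702]
turn units -0.025512365951225746
```

View pics/s3.png

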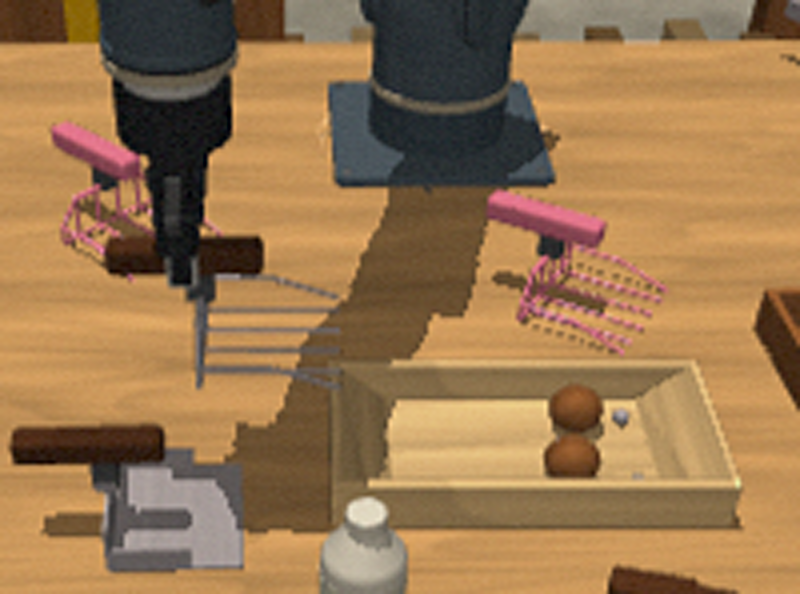

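View pics/t3.png

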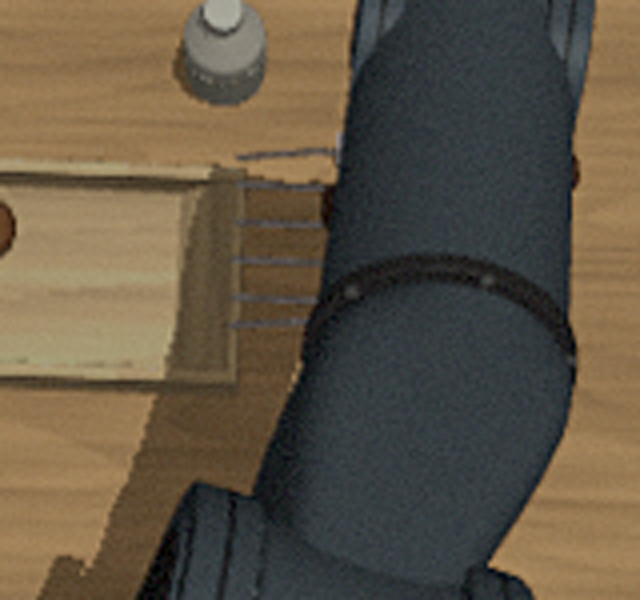

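```bash
python3 - <<'E'
from h import *
for p in [(237,157),(230,326),(240,185),(235,298)]:
  print(px2w("top",(p[0]/4+200,p[1]/4+100),.139))
E
```

```text
[ 0.61365792 -0.13410695  0.139     ]
[ 0.49650542 -0.13241784  0.139     ]
[ 0.59400906 -0.13662171  0.139     ]
[ 0.51567445 -0.13524527  0.139     ]
```

```bash
python3 -m creep '[[0.1,0,0.2,0,0],[0,0,0.3,0,0],[0,0,0.3,0,0],[0,0,0.3,0,0],[0,0,0.2,0,0],[0,0,0.07,0,0],[0,0,0,0,0],[0,0,0,0,0]]' 60 
python3 -m creep '[[0,0,0.05,0,0],[0,0,0.05,0,0],[0,0,0.05,0,0],[0,0,0,0,0]]' 20
python3 go.py
```

```text
clock: 9.72
tool_pos: [0.5543, -0.2364, 0.1257]
tool_rot: [0.711, 0.703, 0.0, 0.0]
force: [1.0, 0.6, -0.5]
gripper_width: 0.0233
clock: 10.22
tool_pos: [0.5547, -0.2382, 0.1171]
tool_rot: [0.712, 0.702, -0.0, 0.002]
force: [-0.5, -5.6, 6.9]
gripper_width: 0.0233
t 10.225 pos [ 0.5547 -0.2382  0.1171] yaw 89.20399890187657 F [-0.5092 -5.6158  6.9175] w 0.023274543173909867
```

```bash
python3 - <<'E'
from h import *
import cv2
a=r.grab_frame("scene")[:,:,::-1];cv2.imwrite("pics/s4.png",cv2.resize(a[140:265,180:340],None,fx=5,fy=4.8,interpolation=cv2.INTER_CUBIC))
E
```

```text
(no output)
```

View pics/s4.png

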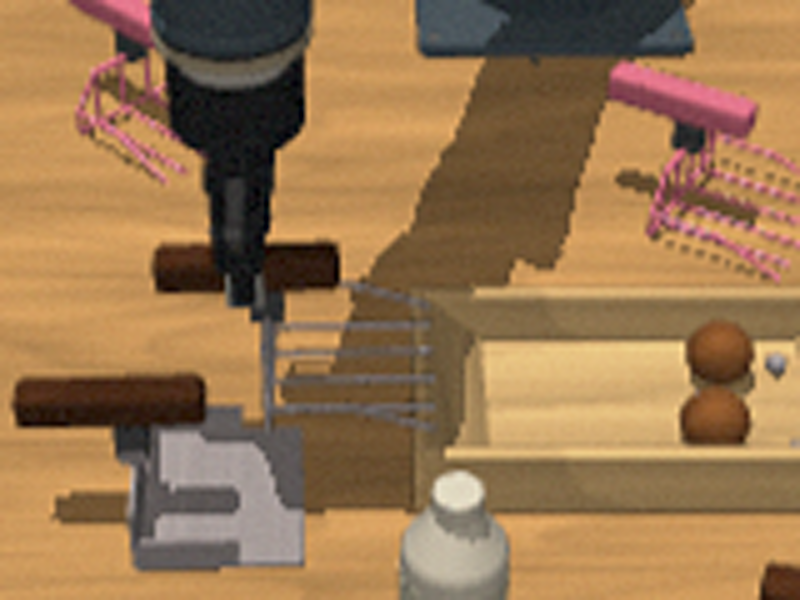

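```bash
python3 -m creep '[[-0.02,0,0.04,0,0],[-0.02,0,0.04,0,0],[-0.02,0,0.02,0,0],[0,0,0,0,0],[0,0,0,0,0]]' 20
python3 go.py;  python3 - <<'E'
from h import *
import cv2
a=r.grab_frame("scene")[:,:,::-1];cv2.imwrite("pics/s5.png",cv2.resize(a[140:265,180:340],None,fx=5,fy=4.8,interpolation=cv2.INTER_CUBIC))
E
```

```text
clock: 10.9
tool_pos: [0.5547, -0.2424, 0.1115]
tool_rot: [0.712, 0.702, -0.0, 0.002]
force: [-0.9, -6.6, 9.8]
gripper_width: 0.0231
t 10.9 pos [ 0.5547 -0.2424  0.1115] yaw 89.18236787832586 F [-0.9292 -6.6096  9.762 ] w 0.02308761090378175
```

View pics/s5.png

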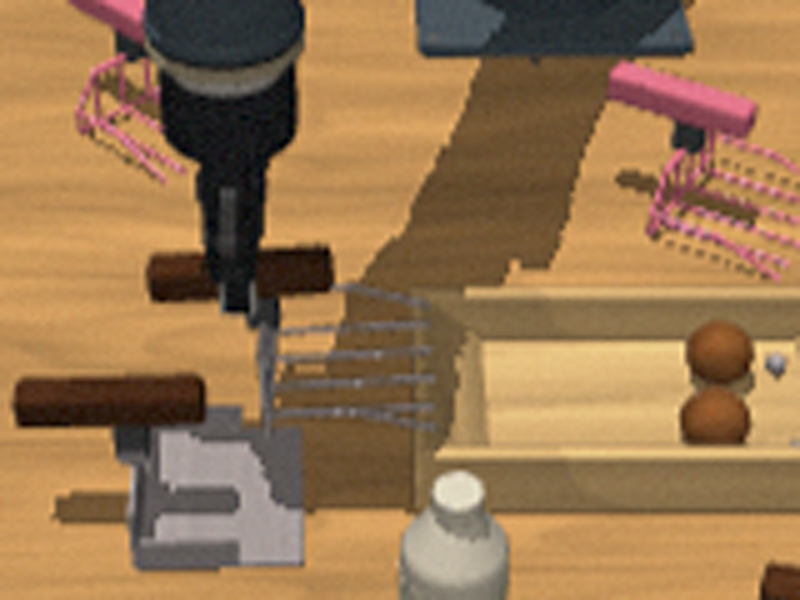

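```bash
python3 -m creep '[[0,0,0,0,0],[0,0,-0.2,0,0],[0,0,-0.4,0,0],[0,0,-0.4,0,0],[0,0,-0.3,0,0],[0,0,0,0,0],[0,0,0,0,0]]' 90
python3 go.py 0.5538 -0.1019 0.12 89.3;  python3 - <<'E'
from h import *
import cv2
a=r.grab_frame("scene")[:,:,::-1];cv2.imwrite("pics/s6.png",cv2.resize(a[120:245,180:340],None,fx=5,fy=4.8,interpolation=cv2.INTER_CUBIC))
E
```

```text
clock: 11.82
tool_pos: [0.5534, -0.2397, 0.1874]
tool_rot: [0.711, 0.703, -0.0, -0.001]
force: [-0.1, 0.2, -2.3]
gripper_width: 0.0226
t 11.825 pos [ 0.5534 -0.2397  0.1874] yaw 89.30180846459285 F [-0.0809  0.2083 -2.3013] w 0.02261066856889449
units x,y,z [ 2.2958 -0.0206  1.1245]
turn units 0.0004521161482138325
```

View pics/s6.png

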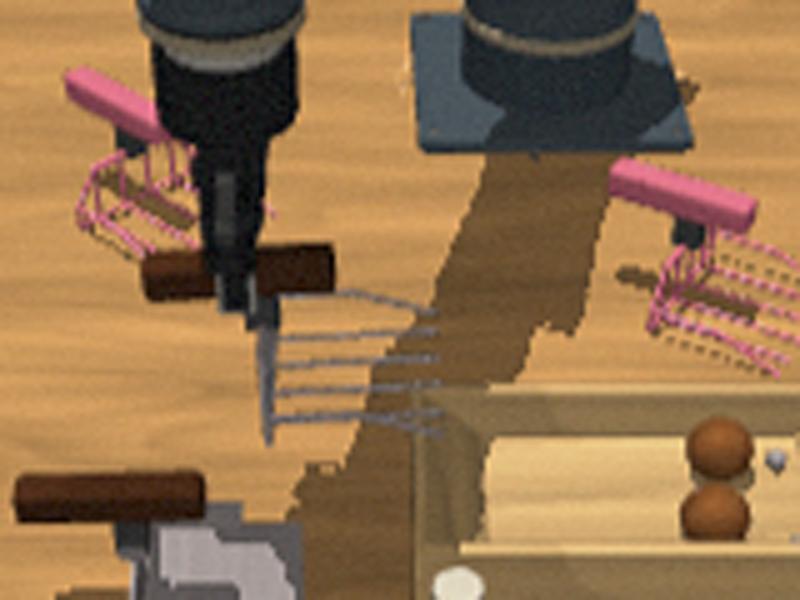

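```bash
python3 -m creep '[[0.2,0,0,0,0],[0.4,0,0,0,0],[0.5,0,0,0,0],[0.5,0,0,0,0],[0.4,0,0,0,0],[0.2,0,0,0,0],[0.1,0,0,0,0],[0,0,0,0,0],[0,0,0,0,0]]' 
python3 go.py 0.5538 -0.1019 0.081 89.3;  python3 - <<'E'
from h import *
import cv2
a=r.grab_frame("top")[:,:,::-1];cv2.imwrite("pics/t7.png",cv2.resize(a[110:230,140:300],None,fx=5,fy=5,interpolation=cv2.INTER_CUBIC))
E
```

```text
clock: 13.0
tool_pos: [0.5555, -0.103, 0.188]
tool_rot: [0.712, 0.702, -0.0, 0.0]
force: [-0.4, -0.3, -1.6]
gripper_width: 0.0229
t 13.0 pos [ 0.5555 -0.103   0.188 ] yaw 89.21173011063681 F [-0.4359 -0.2854 -1.6151] w 0.022919540986182593
units x,y,z [ 0.0188 -0.0287  1.7831]
turn units -0.022067472340797423
```

View pics/t7.png

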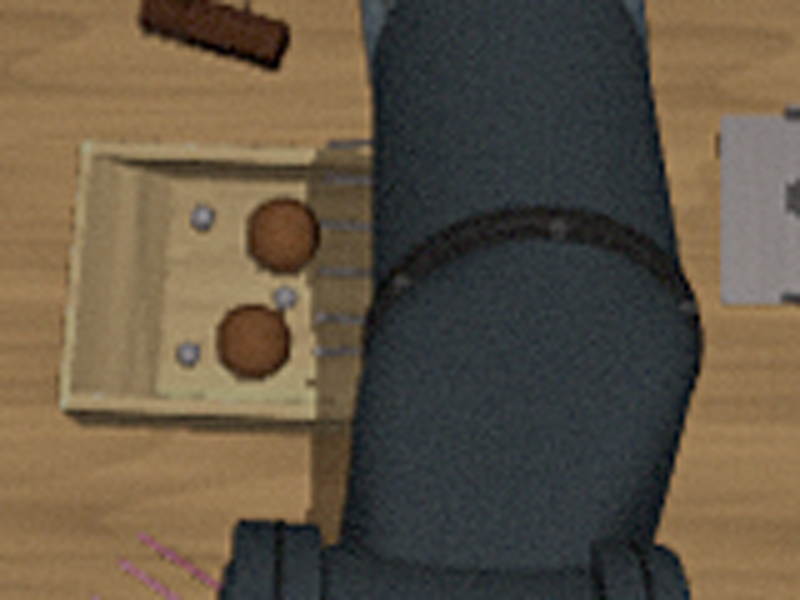

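```bash
python3 - <<'E'
from h import *
C=np.array([.5567,.0141]);ax=np.array([.0123,.9999]);ay=np.array([-.9999,.0123])
for p in [(333,147),(316,352),(320,180),(318,225),(318,271),(318,320)]:
  w=px2w("top",(p[0]/5+140,p[1]/5+110),.125);print(w,(w[:2]-C)@ax,(w[:2]-C)@ay)
E
```

```text
[0.61442593 0.00988225 0.125     ] -0.0035072950410619474 -0.05777203580275503
[0.4993401  0.01352012 0.125     ] -0.0012853504039542964 0.05734703091294758
[0.5954852  0.01606624 0.125     ] 0.0024430985081985925 -0.03875713659672149
[0.57003546 0.01590979 0.125     ] 0.0019736368612515887 -0.013311864765888899
[0.54425522 0.01464671 0.125     ] 0.0003935817342624784 0.012450264915477979
[0.51702315 0.01331249 0.125     ] -0.0012754545476771687 0.03966319464418358
```

```bash
python3 -m creep '[[0,0,0.2,0,0],[0,0,0.4,0,0],[0,0,0.4,0,0],[0,0,0.4,0,0],[0,0,0.2,0,0],[0,0,0.1,0,0],[0,0,0.05,0,0],[0,0,0,0,0],[0,0,0,0,0]]' 
python3 go.py 0.5555 -0.103 0.080 89.3;  python3 - <<'E'
from h import *
import cv2
a=r.grab_frame("scene")[:,:,::-1];cv2.imwrite("pics/s8.png",cv2.resize(a[140:265,230:390],None,fx=5,fy=4.8,interpolation=cv2.INTER_CUBIC))
E
```

```text
clock: 14.18
tool_pos: [0.556, -0.102, 0.0837]
tool_rot: [0.711, 0.703, 0.0, 0.0]
force: [-0.8, 0.3, -1.9]
gripper_width: 0.0229
t 14.175 pos [ 0.556  -0.102   0.0837] yaw 89.2863486792415 F [-0.7761  0.3122 -1.9046] w 0.0229286851026198
units x,y,z [-0.0165 -0.0078  0.0611]
turn units -0.0034128301896245716
```

View pics/s8.png

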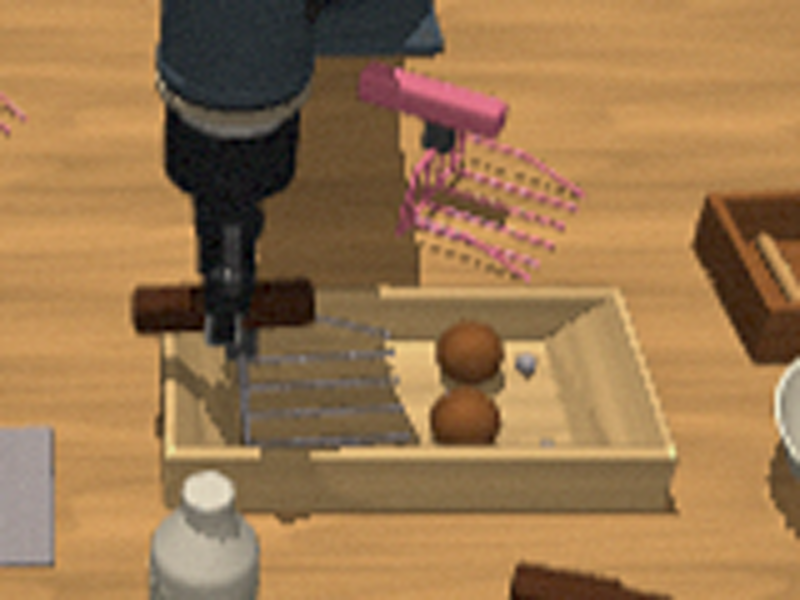

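```bash
python3 -m creep '[[0,0,0.04,0,0],[0,0,0.01,0,0],[0.1,0,0,0,0],[0.12,0,0,0,0],[0.12,0,0,0,0],[0.12,0,0,0,0],[0.12,0,0,0,0],[0.12,0,0,0,0],[0.1,0,0,0,0],[0,0,0,0,0]]' 
python3 go.py 0.5555 -0.103 0.080 89.3;  python3 - <<'E'
from h import *
import cv2
a=r.grab_frame("scene")[:,:,::-1];cv2.imwrite("pics/s9.png",cv2.resize(a[140:265,230:390],None,fx=5,fy=4.8,interpolation=cv2.INTER_CUBIC))
E
```

```text
clock: 15.48
tool_pos: [0.5563, -0.0533, 0.0801]
tool_rot: [0.711, 0.703, 0.0, -0.0]
force: [0.3, -0.1, -2.3]
gripper_width: 0.0228
t 15.475 pos [ 0.5563 -0.0533  0.0801] yaw 89.33964377711854 F [ 0.3087 -0.0685 -2.314 ] w 0.022821118757576943
units x,y,z [-0.8285 -0.0033  0.0019]
turn units 0.009910944279635459
```

View pics/s9.png

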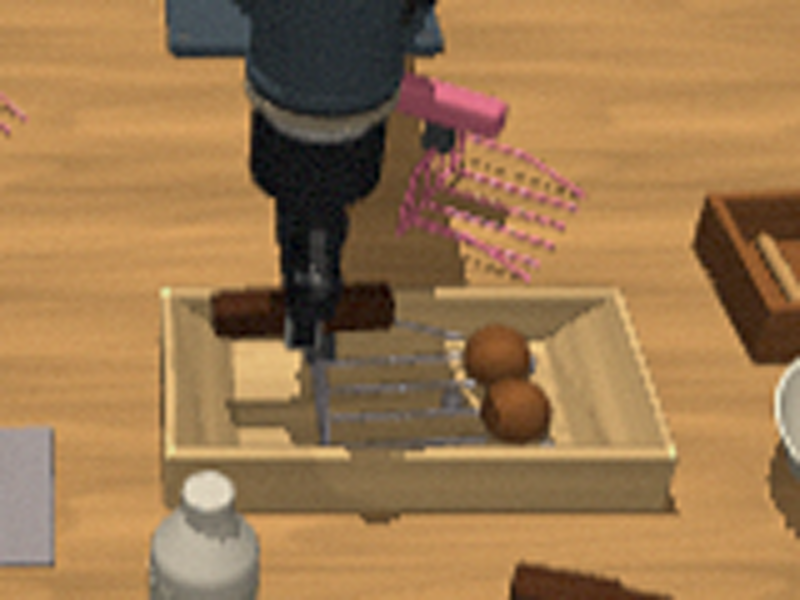

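```bash
python3 -m creep '[[0.1,0,0,0,0],[0.12,0,0,0,0],[0.12,0,0,0,0],[0.12,0,0,0,0],[0.12,0,0,0,0],[0.1,0,0,0,0],[0.1,0,0,0,0],[0.06,0,0,0,0],[0,0,0,0,0],[0,0,0,0,0]]' 
python3 go.py;  python3 - <<'E'
from h import *
import cv2
a=r.grab_frame("scene")[:,:,::-1];cv2.imwrite("pics/s10.png",cv2.resize(a[140:265,230:390],None,fx=5,fy=4.8,interpolation=cv2.INTER_CUBIC))
a=r.grab_frame("top")[:,:,::-1];cv2.imwrite("pics/t10.png",cv2.resize(a[110:230,140:300],None,fx=5,fy=5,interpolation=cv2.INTER_CUBIC))
E
```

```text
clock: 16.77
tool_pos: [0.5569, -0.0047, 0.0805]
tool_rot: [0.712, 0.702, -0.0, 0.001]
force: [-0.8, -5.7, 3.9]
gripper_width: 0.0225
t 16.775 pos [ 0.5569 -0.0047  0.0805] yaw 89.24852708766531 F [-0.8135 -5.6594  3.8747] w 0.022459947222418793
```

View pics/s10.png

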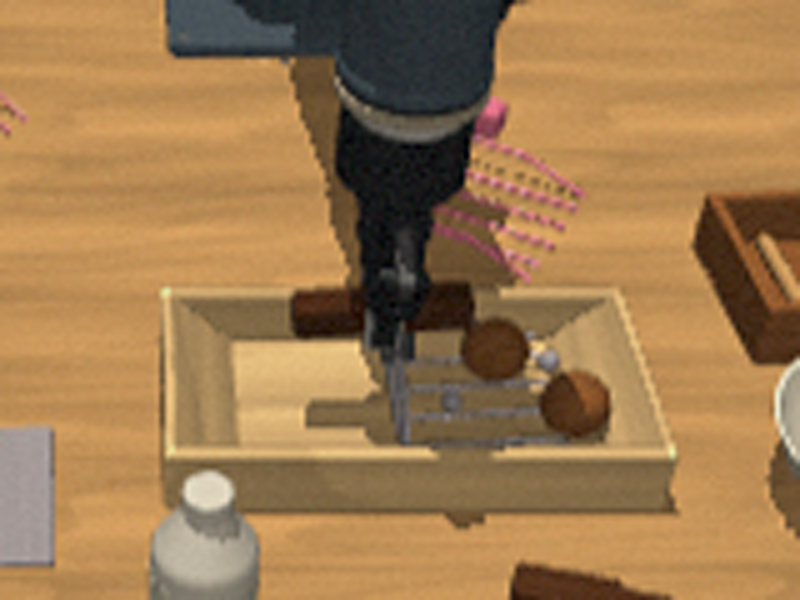

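View pics/t10.png

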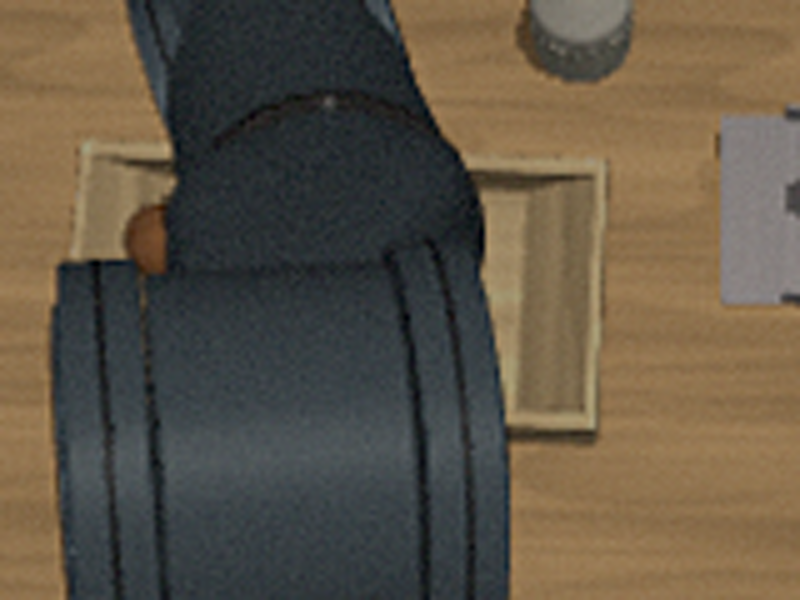

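```bash
python3 -m creep '[[0.04,0,0,0,0],[0.04,0,0,0,0],[0.04,0,0,0,0],[0.03,0,0,0,0],[0,0,0,0,0],[0,0,0,0,0]]' 
python3 go.py;  python3 - <<'E'
from h import *
import cv2
a=r.grab_frame("scene")[:,:,::-1];cv2.imwrite("pics/s11.png",cv2.resize(a[165:265,260:390],None,fx=6,fy=6,interpolation=cv2.INTER_CUBIC))
E
```

```text
clock: 17.62
tool_pos: [0.5571, -0.0016, 0.0813]
tool_rot: [0.713, 0.701, -0.003, 0.003]
force: [-1.1, -23.8, 16.5]
gripper_width: 0.0226
t 17.625 pos [ 0.5571 -0.0016  0.0813] yaw 89.05946740239062 F [ -1.0556 -23.8034  16.5233] w 0.022634970572081924
```

View pics/s11.png

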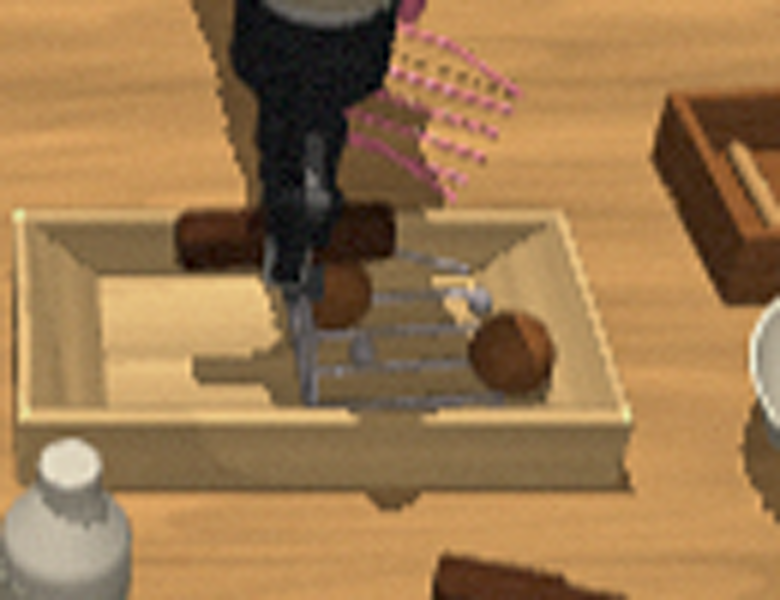

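```bash
python3 - <<'E'
from h import *
for z in (.032,.036,.040,.044):
  w=px2w("scene",(511/6+260,353/6+165),z); d=w[:2]-[.5567,.0141]
  print(z,w,"tray",d@[.0123,.9999],d@[-.9999,.0123])
for p in [(497,398),(525,333),(480,327)]:
  w=px2w("scene",(p[0]/6+260,p[1]/6+165),.018); print(w, w[1]-.0141)
w=px2w("scene",(480/6+260,300/6+165),.02);print("bead",w,w[1]-.0141)
E
```

```text
0.032 [0.57666779 0.12397659 0.032     ] tray 0.11011120520568275 -0.018614309399191793
0.036 [0.58064159 0.12243973 0.036     ] tray 0.10862337769313986 -0.022606619738298847
0.04 [0.5846154  0.12090287 0.04      ] tray 0.10713555018059685 -0.0265989300774059
0.044 [0.5885892  0.11936601 0.044     ] tray 0.10564772266805396 -0.03059124041651307
[0.5955125  0.11490216 0.018     ] 0.1008021573394508
[0.5477774  0.14019292 0.018     ] 0.12609292248085757
[0.54279813 0.11686392 0.018     ] 0.1027639249779943
bead [0.52386293 0.12044789 0.02      ] 0.10634789464049887
```

```bash
python3 -m creep '[[0,0,-0.05,0,0],[0,0,-0.05,0,0],[0.03,0,-0.03,0,0],[0.06,0,0,0,0],[0.06,0,0,0,0],[0.04,0,0,0,0],[0,0,0,0,0]]' 
python3 go.py;  python3 - <<'E'
from h import *
import cv2
a=r.grab_frame("scene")[:,:,::-1];cv2.imwrite("pics/s12.png",cv2.resize(a[165:265,260:390],None,fx=6,fy=6,interpolation=cv2.INTER_CUBIC))
E
```

```text
clock: 18.55
tool_pos: [0.5577, 0.0155, 0.089]
tool_rot: [0.712, 0.702, -0.0, 0.001]
force: [-1.3, -6.6, 9.9]
gripper_width: 0.0225
t 18.55 pos [0.5577 0.0155 0.089 ] yaw 89.22260395204034 F [-1.2524 -6.5649  9.911 ] w 0.022513485408168388
```

View pics/s12.png

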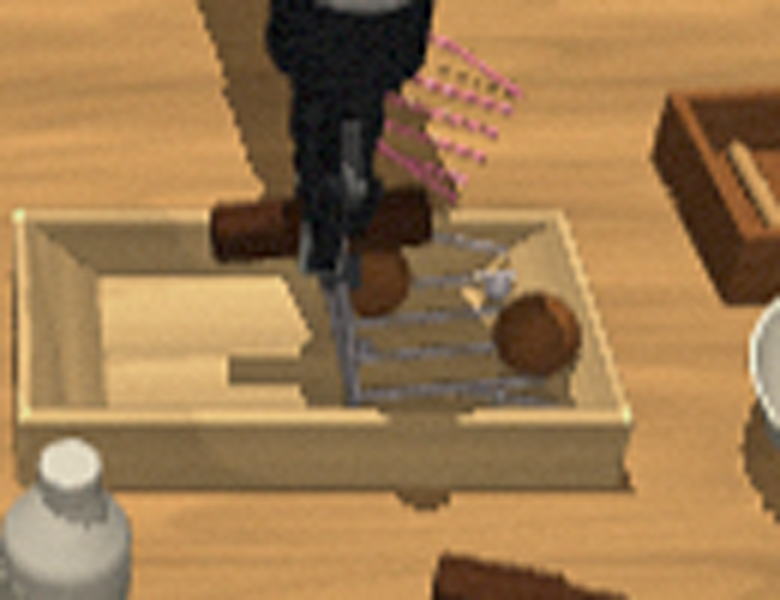

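```bash
python3 - <<'E'
from h import *
for z in (.044,.048,.052,.056,.06):
  w=px2w("scene",(536.5/6+260,334/6+165),z); d=w[:2]-[.5567,.0141]
  print(z,"tray",d@[.0123,.9999],d@[-.9999,.0123])
E
```

```text
0.044 tray 0.121798562944355 -0.016730916101294156
0.048 tray 0.1202271328513071 -0.020794972483304548
0.052 tray 0.11865570275825918 -0.024859028865314936
0.056 tray 0.11708427266521128 -0.028923085247325328
0.06 tray 0.11551284257216342 -0.03298714162933571
```

```bash
python3 -m creep '[[0.3,0,-0.38,0,0],[0.3,0,-0.38,0,0],[0.2,0,-0.3,0,0],[0.15,0,-0.2,0,0],[0.1,0,-0.1,0,0],[0.05,0,0,0,0],[0,0,0,0,0],[0,0,0,0,0],[0,0,0,0,0]]' 
python3 go.py;  python3 - <<'E'
from h import *
import cv2
a=r.grab_frame("scene")[:,:,::-1];cv2.imwrite("pics/s13.png",cv2.resize(a[125:265,250:430],None,fx=4.4,fy=4.2,interpolation=cv2.INTER_CUBIC))
E
```

```text
clock: 19.73
tool_pos: [0.5578, 0.0824, 0.1692]
tool_rot: [0.712, 0.703, -0.0, -0.0]
force: [-0.0, -0.2, -2.4]
gripper_width: 0.0229
t 19.725 pos [0.5578 0.0824 0.1692] yaw 89.2632147106603 F [-0.0032 -0.2085 -2.3764] w 0.022867103849281586
```

View pics/s13.png

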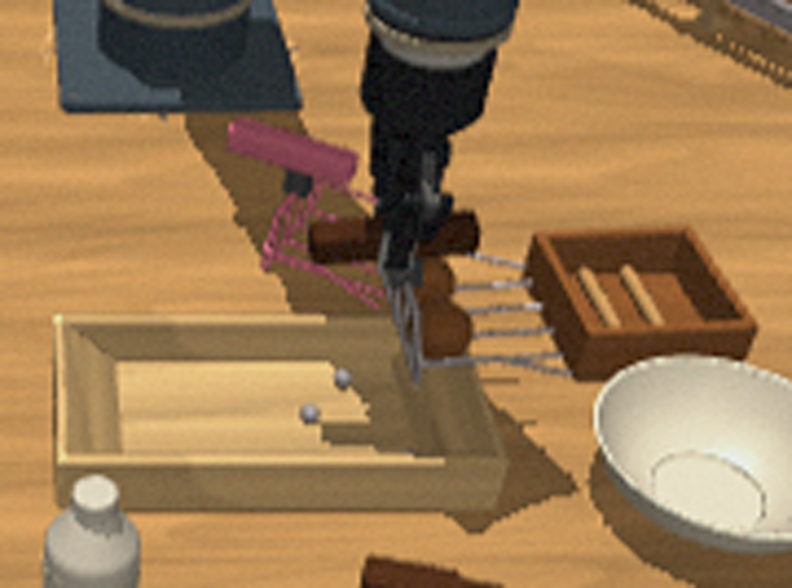

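```bash
python3 -m creep '[[0,0,-0.2,0,0],[0,0,-0.4,0,0],[0,0,-0.4,0,0],[0,0,-0.2,0,0],[0,0,-0.1,0,0],[0,0,0,0,0]]' 
python3 go.py;  python3 - <<'E'
from h import *
import cv2
a=r.grab_frame("scene")[:,:,::-1];cv2.imwrite("pics/s14.png",cv2.resize(a[120:250,260:390],None,fx=4.6,fy=4.6,interpolation=cv2.INTER_CUBIC))
a=r.grab_frame("top")[:,:,::-1];cv2.imwrite("pics/t14.png",cv2.resize(a[90:240,50:280],None,fx=3.4,fy=3.4,interpolation=cv2.INTER_CUBIC))
E
```

```text
clock: 20.52
tool_pos: [0.5578, 0.0828, 0.2474]
tool_rot: [0.711, 0.703, -0.0, -0.0]
force: [-0.1, 1.0, -3.1]
gripper_width: 0.0226
t 20.525 pos [0.5578 0.0828 0.2474] yaw 89.28807749206506 F [-0.1336  0.9543 -3.1304] w 0.02256333870013763
```

View pics/s14.png

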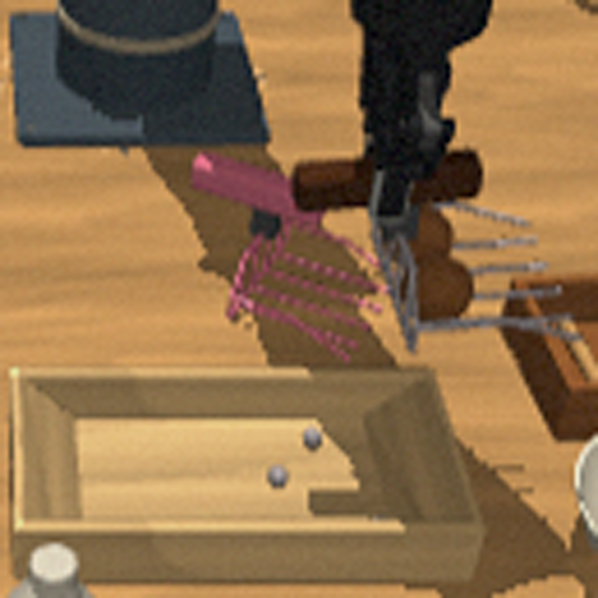

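View pics/t14.png

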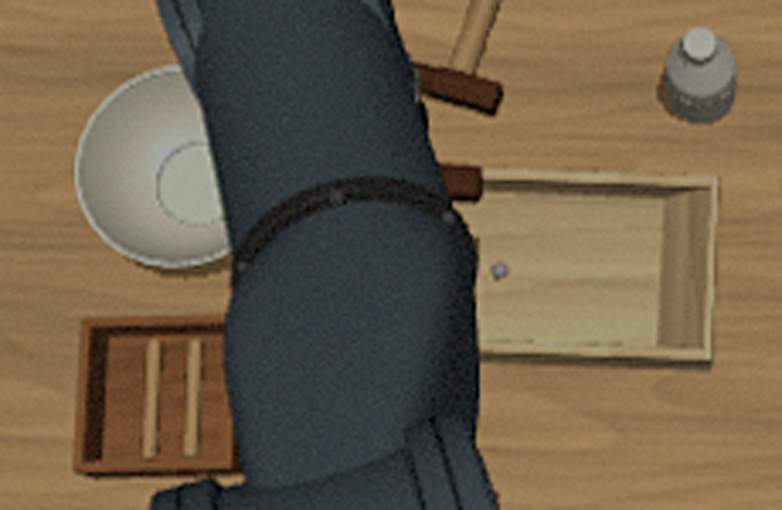

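```bash
python3 -m creep '[[0.1,0.1,0,0,0],[0.15,0.2,0,0,0],[0.2,0.2,0,0,0],[0.15,0.2,0.1,0,0],[0.15,0.2,0.2,0,0],[0.1,0.15,0.3,0,0],[0.07,0.1,0.3,0,0],[0.04,0.05,0.3,0,0],[0,0,0.2,0,0],[0,0,0.1,0,0],[0,0,0,0,0],[0,0,0,0,0]]' 100
python3 go.py 0.631 0.145 0.15 89.3;  python3 - <<'E'
from h import *
import cv2
a=r.grab_frame("scene")[:,:,::-1];cv2.imwrite("pics/s15.png",cv2.resize(a[140:280,260:460],None,fx=4,fy=4,interpolation=cv2.INTER_CUBIC))
a=r.grab_frame("top")[:,:,::-1];cv2.imwrite("pics/t15.png",cv2.resize(a[90:240,50:280],None,fx=3.4,fy=3.4,interpolation=cv2.INTER_CUBIC))
E
```

```text
clock: 22.12
tool_pos: [0.6309, 0.1395, 0.1582]
tool_rot: [0.712, 0.703, 0.0, 0.0]
force: [0.0, 0.1, -2.2]
gripper_width: 0.0228
t 22.125 pos [0.6309 0.1395 0.1582] yaw 89.27610818260594 F [ 0.003   0.0636 -2.221 ] w 0.022799301794039196
units x,y,z [ 0.0916 -0.0001  0.1374]
turn units -0.005972954348514747
```

View pics/s15.png

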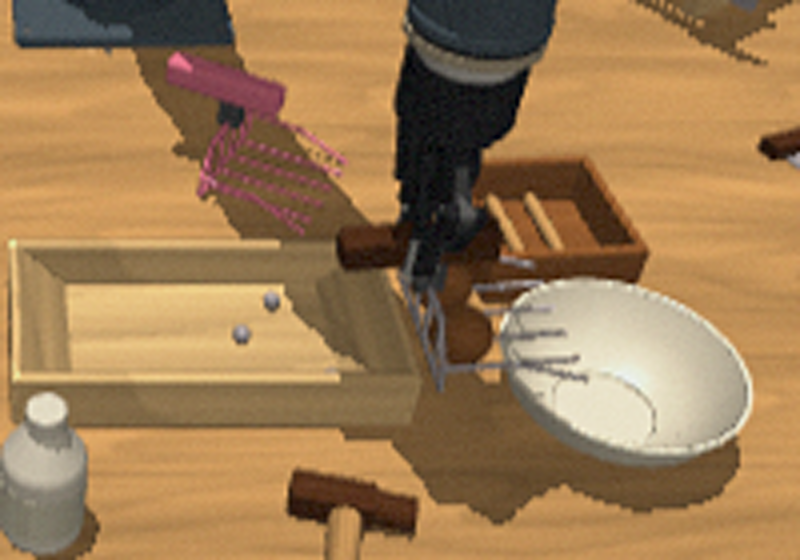

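View pics/t15.png

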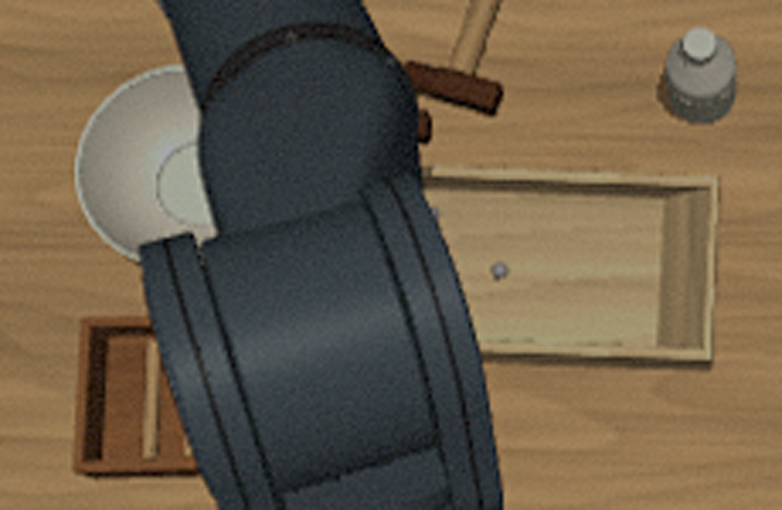

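```bash
python3 -m creep '[[0,0,0.08,0,0],[0,0,0,0,0],[0.3,0,0,0,0],[0.5,0,0,0,0],[0.6,0,0,0,0],[0.6,0,0,0,0],[-1,0,0,0,0],[-1,0,0,0,0],[-0.8,0,0,0,0],[-0.2,0,0,0,0],[0,0,0,0,0]]' 120
python3 go.py;  python3 - <<'E'
from h import *
import cv2
a=r.grab_frame("scene")[:,:,::-1];cv2.imwrite("pics/s16.png",cv2.resize(a[140:280,260:460],None,fx=4,fy=4,interpolation=cv2.INTER_CUBIC))
E
```

```text
clock: 23.6
tool_pos: [0.6301, 0.0802, 0.1529]
tool_rot: [0.712, 0.702, 0.0, -0.0]
force: [-0.1, 0.9, -2.7]
gripper_width: 0.0224
t 23.6 pos [0.6301 0.0802 0.1529] yaw 89.25579862382429 F [-0.1481  0.8716 -2.7442] w 0.022430281835619875
```

View pics/s16.png

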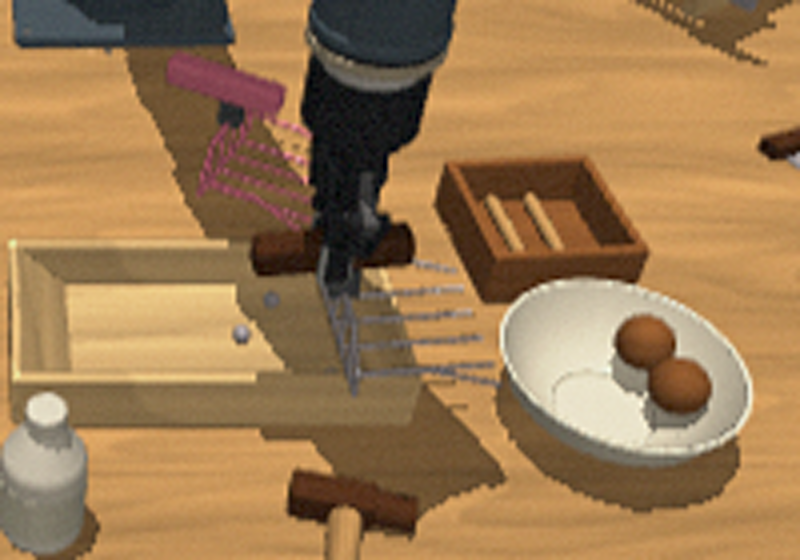

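```bash
python3 -m creep '[[0,0,-0.3,0,0],[0,0,-0.4,0,0],[-0.3,-0.1,-0.3,0,0],[-0.5,-0.2,0,0,0],[-0.7,-0.3,0,0,0],[-0.7,-0.3,0,0,0],[-0.7,-0.3,0,0,0],[-0.7,-0.3,0,0,0],[-0.7,-0.3,0,0,0],[-0.7,-0.3,0,0,0],[-0.7,-0.3,0,0,0],[-0.5,-0.2,0,0,0]]' 100
python3 go.py 0.4406 -0.3775 0.2 97.5
```

```text
clock: 25.15
tool_pos: [0.4675, -0.293, 0.2136]
tool_rot: [0.712, 0.702, -0.0, 0.0]
force: [1.0, -0.2, -1.9]
gripper_width: 0.0222
t 25.15 pos [ 0.4675 -0.293   0.2136] yaw 89.18097766764203 F [ 0.9859 -0.238  -1.8567] w 0.022212991170043116
units x,y,z [-1.4137 -0.4276  0.229 ]
turn units -2.0797555830894936
```

```bash
python3 -m creep '[[-0.4,-0.1,0,0,0],[-0.4,-0.1,0,0,0],[-0.2,-0.1,0,0,0],[-0.1,-0.05,0,-0.5,0],[0,0,0,-0.5,0],[0,0,0,-0.5,0],[0,0,0,-0.5,0],[0,0,0,-0.1,0],[0,0,0,0,0],[0,0,0,0,0]]'
python3 go.py 0.4406 -0.3775 0.08 97.5; python3 - <<'E'
from h import *
import cv2
a=r.grab_frame("scene")[:,:,::-1];cv2.imwrite("pics/s17.png",cv2.resize(a[100:265,110:290],None,fx=3.5,fy=3.5,interpolation=cv2.INTER_CUBIC))
a=r.grab_frame("top")[:,:,::-1];cv2.imwrite("pics/t17.png",cv2.resize(a[90:240,50:280],None,fx=3.4,fy=3.4,interpolation=cv2.INTER_CUBIC))
E
```

```text
clock: 26.4
tool_pos: [0.4475, -0.3562, 0.2127]
tool_rot: [0.658, 0.753, -0.0, -0.0]
force: [-0.1, 0.2, -1.5]
gripper_width: 0.0222
t 26.4 pos [ 0.4475 -0.3562  0.2127] yaw 97.67854130681603 F [-0.1145  0.1727 -1.4899] w 0.022163620174765686
units x,y,z [-0.3371 -0.1608  2.211 ]
turn units 0.04463532670400738
```

View pics/s17.png

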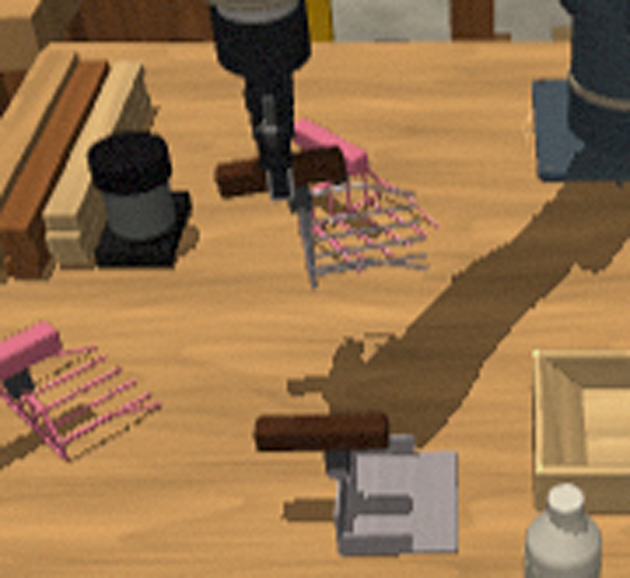

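View pics/t17.png

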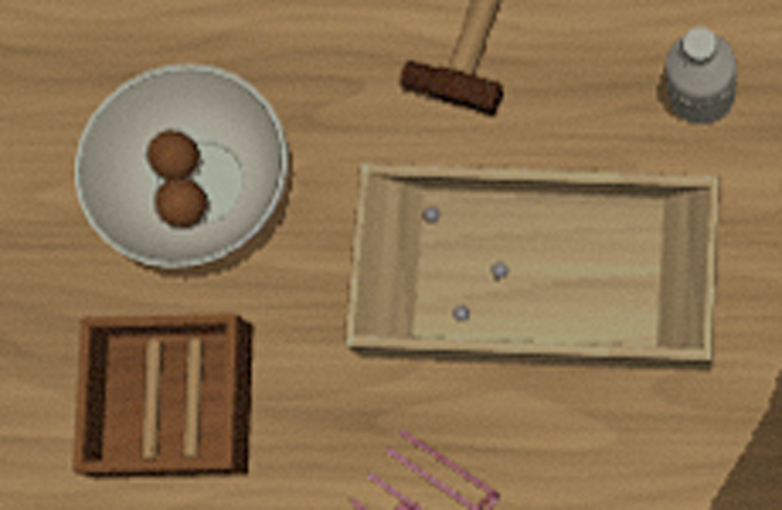

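```bash
python3 -m creep '[[-0.14,-0.06,0.2,0,0],[-0.15,-0.05,0.4,0,0],[-0.05,-0.05,0.4,0,0],[0,0,0.4,0,0],[0,0,0.4,0,0],[0,0,0.2,0,0],[0,0,0.15,0,0],[0,0,0,0,0],[0,0,0,0,0]]' 
python3 go.py 0.4406 -0.3775 0.07 97.5
python3 -m creep '[[0,0,0.05,0,0],[0,0,0.05,0,0],[0,0,0.05,0,0],[0,0,0.03,0,0],[0,0,0,0,0],[0,0,0,0,0]]' 20
python3 go.py 0.4406 -0.3775 0.07 97.5
```

```text
clock: 27.62
tool_pos: [0.441, -0.378, 0.0843]
tool_rot: [0.658, 0.753, 0.0, 0.001]
force: [0.5, 0.2, -2.3]
gripper_width: 0.0229
t 27.625 pos [ 0.441  -0.378   0.0843] yaw 97.68766166412074 F [ 0.4775  0.1995 -2.3033] w 0.02285323593548083
units x,y,z [ 0.0097 -0.0064  0.239 ]
turn units 0.04691541603018479
clock: 28.38
tool_pos: [0.4407, -0.3778, 0.0729]
tool_rot: [0.658, 0.753, 0.0, 0.0]
force: [0.3, 0.1, -1.4]
gripper_width: 0.0227
t 28.375 pos [ 0.4407 -0.3778  0.0729] yaw 97.68882250262769 F [ 0.2765  0.0717 -1.4376] w 0.022696765053298873
units x,y,z [ 0.0046 -0.0012  0.049 ]
turn units 0.04720562565692177
```

```bash
python3 -m creep '[[0,0,0.03,0,0],[0,0,0.03,0,0],[0,0,0,0,0],[0,0,0,0,0]]' 20
python3 -m creep '[[0,0,0,0,0.33],[0,0,0,0,0.4],[0,0,0,0,0.5],[0,0,0,0,0.7],[0,0,0,0,1],[0,0,0,0,1],[0,0,0,0,1]]' 20
python3 go.py;python3 - <<'E'
from h import *
import cv2
a=r.grab_frame("scene")[:,:,::-1];cv2.imwrite("pics/s18.png",cv2.resize(a[140:265,130:290],None,fx=4.8,fy=4.8,interpolation=cv2.INTER_CUBIC))
E
```

```text
clock: 28.88
tool_pos: [0.4407, -0.3778, 0.0693]
tool_rot: [0.658, 0.753, -0.0, -0.0]
force: [0.1, -0.8, -2.1]
gripper_width: 0.0222
clock: 29.75
tool_pos: [0.4407, -0.3777, 0.0693]
tool_rot: [0.658, 0.753, 0.0, -0.0]
force: [0.3, 0.0, 0.0]
gripper_width: 0.0855
t 29.75 pos [ 0.4407 -0.3777  0.0693] yaw 97.68764801506731 F [0.3248 0.038  0.0296] w 0.0855145180328273
```

View pics/s18.png

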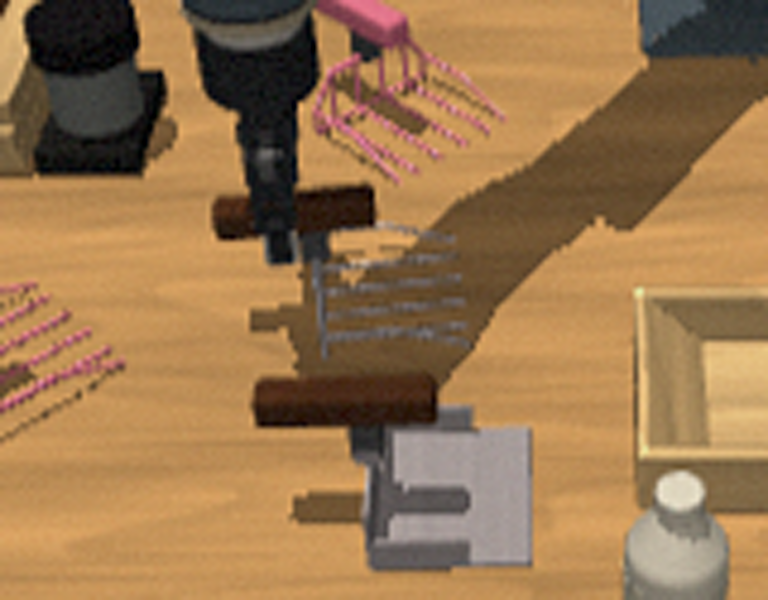

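Scoop released and standing, force zero. I'll retreat straight up and then check.

```bash
python3 -m creep '[[0,0,-0.1,0,1],[0,0,-0.3,0,1],[0,0,-0.5,0,1],[0,0,-0.7,0,1],[0,0,-0.7,0,1],[-0.3,0,-0.5,0,1],[-0.5,0,0,0,1],[-0.5,0,0,0,1],[-0.5,0,0,0,1],[-0.3,0,0,0,1],[0,0,0,0,1],[0,0,0,0,1]]'
python3 go.py;python3 - <<'E'
from h import *
import cv2
s=r.grab_frame("scene")[:,:,::-1];cv2.imwrite("pics/s19.png",cv2.resize(s[140:285,130:460],None,fx=2.4,fy=2.4,interpolation=cv2.INTER_CUBIC))
a=r.grab_frame("top")[:,:,::-1];cv2.imwrite("pics/t19.png",cv2.resize(a[90:250,60:380],None,fx=2.5,fy=2.5,interpolation=cv2.INTER_CUBIC))
E
```

```text
clock: 31.3
tool_pos: [0.4577, -0.5016, 0.2374]
tool_rot: [0.658, 0.753, 0.0, -0.0]
force: [-0.2, 0.2, 0.2]
gripper_width: 0.0855
t 31.3 pos [ 0.4577 -0.5016  0.2374] yaw 97.7330826509576 F [-0.2137  0.1996  0.1778] w 0.08546057480157708
```

View pics/s19.png

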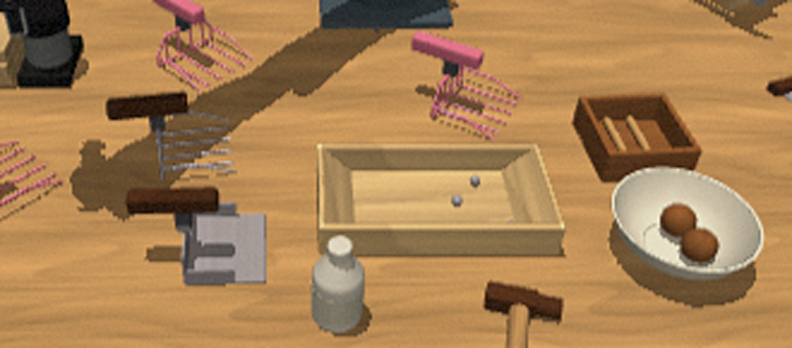

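View pics/t19.png

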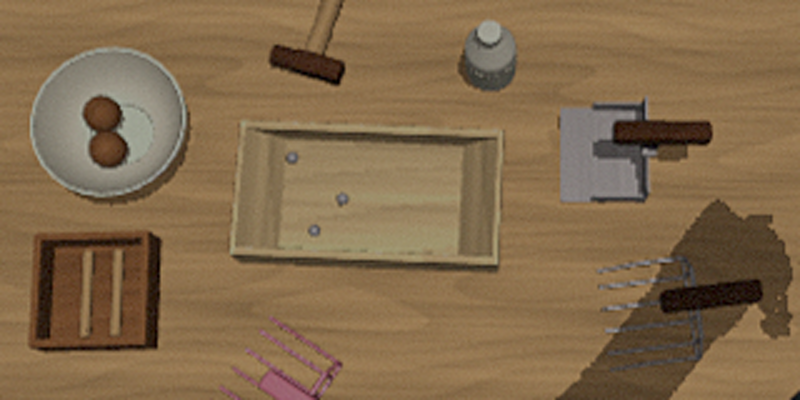

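```bash
python3 - <<'E'
from h import *
d=px2w("top",(109.5/2.5+60,122/2.5+90),.06);print("dish",d)
for p,q in [((102,112),(678,219)),((108,149),(700,244))]:
  for z in(.03,.04,.05):
    w=px2w("top",(p[0]/2.5+60,p[1]/2.5+90),z);print(z,w,np.linalg.norm((w-d)[:2]))
for q in[(678,219),(700,244)]:
  for z in(.03,.04,.05): print("scene",z,px2w("scene",(q[0]/2.4+130,q[1]/2.4+140),z))
E
```

```text
dish [0.630297   0.31408558 0.06      ]
0.03 [0.65196344 0.33478455 0.03      ] 0.029964676205188702
0.04 [0.64868262 0.33113346 0.04      ] 0.025073117756510215
0.05 [0.6454018  0.32748238 0.05      ] 0.020189825788249526
0.03 [0.60683051 0.32354396 0.03      ] 0.025300929577796023
0.04 [0.60388677 0.31997683 0.04      ] 0.027059319650121656
0.05 [0.60094304 0.3164097  0.05      ] 0.029445823655752015
scene 0.03 [0.61011036 0.32586718 0.03      ]
scene 0.04 [0.61959454 0.31946864 0.04      ]
scene 0.05 [0.62907872 0.31307011 0.05      ]
scene 0.03 [0.65318094 0.33775792 0.03      ]
scene 0.04 [0.66211767 0.33120825 0.04      ]
scene 0.05 [0.67105439 0.32465858 0.05      ]
```

Both cameras agree: the balls sit at z ≈ 0.03, 25–30 mm from the dish centre. Handing in.

```bash
python3 -c "
from cell import r
print(r.sign_off())"
```

```text
the job is handed in; nothing more can be done
None
```

Both wooden balls are in the round white dish, and the wire scoop is back on the bench at its starting spot, released. I handed the job in at about 31 s. Sign-off gave no verdict.

- **How it was done:** I pressed the scoop's tips on the tray rim to tilt it nose-up by about 4°. Then I scooped both balls in one pass against the far slope, and a quick forward-and-back flick over the dish rolled them off.
- **One hitch:** a steel ball jammed between a tine and the slope, and the wrist force reached about 24 N. I lifted the scoop slightly to free it and carried on.
- **Balls:** in both cameras the wooden balls sit 25–30 mm from the dish centre, at about 30 mm height. The top view shows all three steel balls on the tray floor.
- **Scoop and the rest:** the scoop looks upright by eye, and the force on the tool read about zero after release. The closed scoop and the glue bottle look unmoved.
- **Checks that disagreed:** the two cameras differed by about 12 mm on the dish centre. I used the top-view value, and the margin covers the difference.

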